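# Find the crowned manifold cover with a straightedge

## Robot

A 6-joint arm with a two-finger parallel gripper is mounted at the origin on the work surface. World frame = base frame: x ahead of the robot, y to its left, z up, the work surface at z = 0. Lengths are in m, angles in rad, forces in N, time in s.
With the tool pointing down it reaches from about 0.275 to 0.825 m from the base axis. Payload 4.9 kg.
Tool frame: the origin (TCP) lies midway between the tips of the shut fingers; the grasp point (between the pads) lies 19 mm behind it (arm.grasp_offset is the distance from the TCP to the grasp point, in m); z points along the fingers, y is the line along which they close (so a half turn about z gives the same grasp; the last joint's range is limited). The gripper opens to 85 mm and grips with 20 to 120 N. Pads are 22 mm wide; open, the fingers measure 114 mm over their backs; the gripper's body (76 mm by 85 mm) begins 54 mm behind the grasp point. The pads swing forward as they close: fully open they stand 13 mm farther back than shut.
Start: joints at [-1.291, 0.326, -0.193, 1.052, 0, 1.437], TCP at [0.221, -0.504, 0.231] pointing down, gripper open.
Joint ranges: [-2.65, 2.65], [-0.97, 1.79], [-1.3, 1.35], [-1.93, 2.1], [-1.47, 1.37], [-3.14, 3.14]. Speed limits (rad/s): [2.57, 2.57, 3.14, 3.14, 3.14, 3.14].

## Interface

Orientations are given as a unit quaternion [w, x, y, z].
In Python, from station import monitor, camera, camera_model, ticket, arm gives the robot as it stands. The module is installed in compiled form; this text tells all that it offers.
- The arm moves only by the tool arm_command, never from a script. Its argument "moves" is a list of rows, each an object of numbers: "x", "y", "z": the shift along the tool's x, y, z in m; "wx", "wy", "wz": the turn, a rotation vector about the tool's x, y, z in rad; "grip": the closure, from 0 (fully open) to 1 (shut). A call has 1 to 12 rows; each row is the pose to reach, as a shift and turn from the pose commanded when the call began, along the tool's axes at that moment; what a row does not reach only later rows make up. A row lasts 1/10 s, in which the tool goes at most 50 mm and 8.59 degrees, less where a joint would pass 70% of its speed; a pose out of reach is approached as far as the arm can. A call with a gripper value outside its range is refused whole. The fingers move at their own pace and stop on an object; "grip_force" is the grip in N (left out, the last holds). Time passes only in rows, so rows that repeat a pose let the fingers close. It gives the time, the measured TCP pose, the force, the opening and the grip force at its end, in the units of the state.
- monitor.state(): the state, without advancing time (a new reading comes with each control period).
- camera(name): name is "side" or "top"; returns the picture (480x640x3 uint8, red, green, blue); there is no depth.
- camera_model(name): a dict with "K" (3x3 intrinsics, pixels), "T" (4x4, takes a point from camera to world coordinates). Camera axes: x right, y up, looking along -z (the intrinsics and any distortion apply to the point x, -y, -z); pixel columns grow to the right and rows downward; lengths in m; the calibration is good to about 2 mm. A picture is of the moment at which its call begins. camera_model takes no time and is no camera call.
- ticket.close_job(): hands the job in; it is judged then, once.
The state is a dict: "clock": time; "qpos": joint angles; "dq": joint speeds; "joint_efforts": joint torques, N m; "tcp_pos": TCP position; "eef_rot": TCP orientation; "ft_force": force on the tool from outside, world axes, zero at the start; "ft_torque": the same for the moment, N m; "gripper_width": finger opening in m; "gripper_force": force on a finger pad.
Only numpy, scipy, OpenCV 4.12 (cv2) and the standard library are available. Lean on these libraries where they do the work, as an engineer would, in place of code of your own. Each camera call takes 0.05 s, during which the arm holds its last target. There are 200 camera calls.

## Task

One of the two aluminium manifold covers has a crowned sealing face. Lay the straightedge lengthwise along the middle of a cover's face, let go of it and press each end in turn, lightly with closed fingertips, to feel whether it rocks; press gently, the faces mark easily. Then put the straightedge back in its wooden cradle, lay the cover that rocks in the grey reject tray, face up, and leave the sound cover where it is and the other things on the bench alone.

Things in the scene. Friction and masses are not known exactly. Their poses are not given: they have to be found in the camera images.
- straightedge_mid (a point): Steel I-section straightedge 200 x 20 wide x 22 high, 0.3 kg, 70 mm black hand grip (20 wide) at its middle; starts in the cradle. Point: its centre, 11 above its underside; x along it, z up. On a sound cover it lies level and does not give. On the crowned one it lies level too, until about 1 N on an end: 75 from the middle it sinks 2.5, the far end lifts 4; let go, it levels again.
- cover_a_mid (a point): One of two like aluminium cover plates, 170 x 56 wide x 16 thick, about 0.4 kg, loose on the bench, sealing face (groove, bolt holes) up, underside flat. Exactly one is crowned, and either may be: its middle 40 of length is level and as high as the other's, but from there the face falls straight to 3 lower at both ends. Point: plate centre, 8 above its underside; x along the length, z up.
- cover_b_mid (a point): The other of the two cover plates; same sizes, point and axes as cover_a_mid.
- cradle_floor (a point): Fixed wooden cradle: a board 236 long x 90 wide x 12 high with a low cross wall (8 thick, 12 above the board, 60 wide) at each end, 220 clear between them, open at the sides. Point: centre of the board's top, on which the straightedge's underside rests; x along the length, z up.
- tray_in (a point): Fixed grey plastic reject tray, outside 250 long x 170 wide x 28 high, walls and floor 5 thick. The point is the centre of its inner floor (5 above the bench); x along the length, z up.
- grease: Bystander: small white jar, 44 across, 45 high, loose; origin at its underside.
- solvent: Bystander: amber glass bottle, 52 across, 115 high, loose; origin at its underside.
- blank: Bystander: steel blank flange, a disc 43 across, 10 high, loose; origin at its underside.
- centring: Bystander: aluminium centring ring, 40 across, 8 high, loose; origin at its underside.
- wrench: Bystander: wrench lying flat across the far side of the bench, loose; origin at its middle.
- driver: Bystander: screwdriver lying at the left of the bench, loose; origin at its middle.

How it is judged:
By the outcome, as a careful person would: the job done as asked, in the order asked, and still so for the second after the job is handed in, with the robot touching nothing.
It also fails if it takes over 72 s, if anything falls off the work surface, if the arm or the gripper's body presses on something with over 40 N, if the wrist force passes 120 N, or if a joint passes its speed limit or range.

## Working session

There is one attempt and no reset: what is moved stays moved. The work goes in short steps, Python scripts to look and compute and a tool call to move; the robot and the scene stay as the last step left them, time stands still between calls to the robot, and variables do not carry over. Pictures are saved under pics/ and viewed, at most 10 in all, crops included, and the job is handed in when it is done.

Besides the shell and the picture viewer there is one more tool, called after ">>>" as name(argument=value, ...), one argument or row to a line, values as JSON. arm_command: Moves the arm, as the interface text tells. Its arguments: {"type":"object","properties":{"moves":{"type":"array","items":{"type":"object","properties":{"x":{"type":"number"},"y":{"type":"number"},"z":{"type":"number"},"wx":{"type":"number"},"wy":{"type":"number"},"wz":{"type":"number"},"grip":{"type":"number"}}}},"grip_force":{"type":"number"}},"required":["moves"]}

```bash
mkdir -p pics; python3 - <<'E'
from station import monitor, camera, camera_model, arm
import cv2,numpy as np
for n in("top","side"):
    im=camera(n); cv2.imwrite(f"pics/{n}0.png",im[:,:,::-1]); m=camera_model(n); print(n,{k:(np.round(v,4).tolist() if not isinstance(v,str) else v) for k,v in m.items()})
s=monitor.state(); print(s["clock"],s["tcp_pos"],s["eef_rot"],s["ft_force"],arm.grasp_offset)
E
```

```text
top {'K': [[456.1187, 0.0, 313.4236], [0.0, 456.1187, 244.7816], [0.0, 0.0, 1.0]], 'T': [[-0.0238, 0.9804, -0.1955, 0.3803], [-0.9997, -0.0239, 0.0019, 0.0803], [-0.0029, 0.1955, 0.9807, 0.9835], [0.0, 0.0, 0.0, 1.0]]}
side {'K': [[478.5363, 0.0, 324.991], [0.0, 478.5363, 238.1171], [0.0, 0.0, 1.0]], 'T': [[-0.917, 0.2555, -0.3062, 0.2643], [-0.3987, -0.6097, 0.685, 0.7915], [-0.0117, 0.7503, 0.661, 0.7291], [0.0, 0.0, 0.0, 1.0]]}
0.1 [ 0.2210105  -0.50307691  0.23058774] [-7.64610935e-04  9.78670899e-01  2.05432910e-01 -7.38538091e-05] [ 0.57702514 -0.77927391 -0.36110649] 0.0187
```

View pics/top0.png

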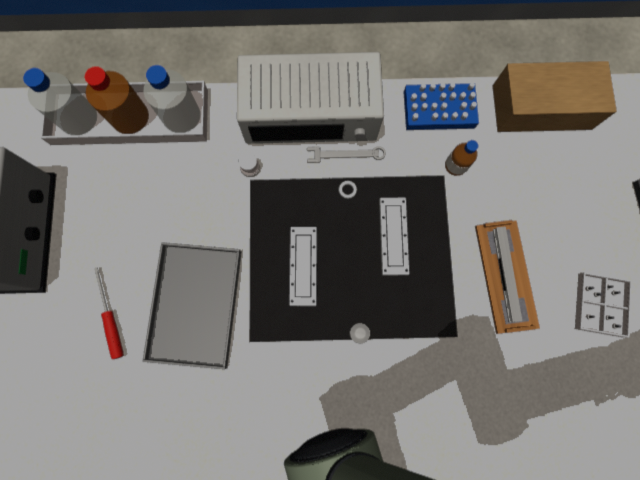

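View pics/side0.png

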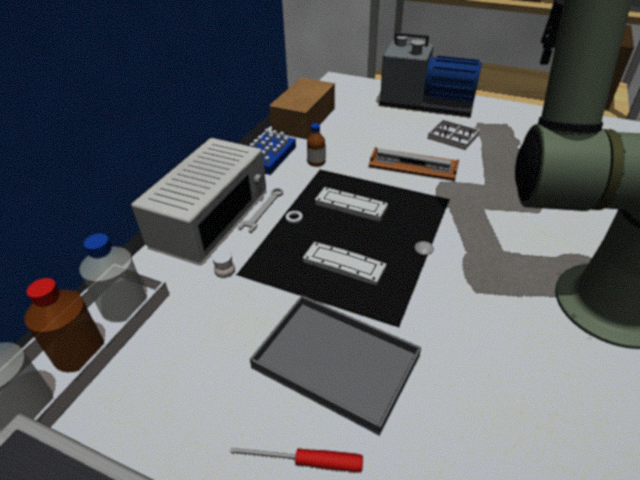

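Top view: covers at px (303,266) and (394,236) on the black mat, cradle with straightedge at (507,276), tray at (195,305). The bystanders are the jar (249,163), bottle (462,157), ring (347,189), blank (360,333), wrench and driver.

```bash
cat > h.py <<'E'
import numpy as np,cv2
from station import monitor,camera,camera_model
def ray(n,px,z):
    m=camera_model(n);K,T=np.array(m["K"]),np.array(m["T"])
    px=np.atleast_2d(px).astype(float)
    d=np.c_[(px[:,0]-K[0,2])/K[0,0],-(px[:,1]-K[1,2])/K[1,1],-np.ones(len(px))]@T[:3,:3].T
    return T[:3,3]+d*((z-T[2,3])/d[:,2])[:,None]
def rect(n,mask,z,roi):
    """largest blob in roi -> metric min-area rect (centre, L, W, yaw of length)"""
    x0,y0,x1,y1=roi;m=np.zeros(mask.shape,np.uint8);m[y0:y1,x0:x1]=mask[y0:y1,x0:x1]
    m=cv2.morphologyEx(m.astype(np.uint8),cv2.MORPH_CLOSE,np.ones((5,5)))
    c=max(cv2.findContours(m,cv2.RETR_EXTERNAL,cv2.CHAIN_APPROX_NONE)[0],key=cv2.contourArea)
    p=ray(n,c[:,0],z)[:,:2]
    b=cv2.boxPoints(cv2.minAreaRect((p*1000).astype(np.float32)))/1000
    e=b[1]-b[0],b[2]-b[1]; l=max(e,key=np.linalg.norm);w=min(e,key=np.linalg.norm)
    yaw=np.degrees(np.arctan2(l[1],l[0]));yaw=(yaw+90)%180-90
    return np.round(b.mean(0),4),np.round([np.linalg.norm(l),np.linalg.norm(w)],4),round(float(yaw),2)
E
python3 - <<'E'
from h import *
im=cv2.imread("pics/top0.png");hsv=cv2.cvtColor(im,cv2.COLOR_BGR2HSV);g=hsv[:,:,2]
S,H=hsv[:,:,1],hsv[:,:,0]
print("L cover",rect("top",g>100,.016,(270,215,335,320)))
print("R cover",rect("top",g>100,.016,(370,185,425,290)))
cr=(S>120)&(H<25)
print("cradle",rect("top",cr,.014,(465,205,555,345)))
print("edge",rect("top",(S<60)&(g>60),.034,(485,222,530,322)))
tr=(g<150)
print("tray rim",rect("top",tr,.028,(135,235,246,375)))
si=cv2.imread("pics/side0.png");h2=cv2.cvtColor(si,cv2.COLOR_BGR2HSV);g2=h2[:,:,2]
print("side L",rect("side",g2>90,.016,(298,235,390,286)))
print("side R",rect("side",g2>90,.016,(310,183,392,222)))
print("side cradle",rect("side",(h2[:,:,1]>120)&(h2[:,:,0]<25),.014,(360,140,465,185)))
c=np.hstack([cv2.resize(im[210:340,465:555],None,fx=4,fy=4,interpolation=cv2.INTER_CUBIC),cv2.resize(si[140:190,362:467],(420,200)).__class__(0) if 0 else cv2.copyMakeBorder(cv2.resize(si[140:190,362:467],(420,200)),0,320,0,0,cv2.BORDER_CONSTANT)])
cv2.imwrite("pics/c1.png",c)
E
```

```text
L cover (array([0.5288, 0.1021], dtype=float32), array([0.169 , 0.0563], dtype=float32), -1.43)
R cover (array([ 0.5898, -0.0969], dtype=float32), array([0.1691, 0.0569], dtype=float32), -1.12)
cradle (array([ 0.4976, -0.3317], dtype=float32), array([0.2344, 0.0897], dtype=float32), 5.76)
edge (array([ 0.4985, -0.3249], dtype=float32), array([0.2011, 0.0477], dtype=float32), 5.65)
tray rim (array([0.4516, 0.3305], dtype=float32), array([0.2512, 0.1803], dtype=float32), -6.49)
side L (array([0.5289, 0.1018], dtype=float32), array([0.1728, 0.0625], dtype=float32), -1.65)
side R (array([ 0.5908, -0.0994], dtype=float32), array([0.174 , 0.0627], dtype=float32), -1.22)
side cradle (array([ 0.4989, -0.3272], dtype=float32), array([0.233 , 0.0949], dtype=float32), 5.34)
```

View pics/c1.png

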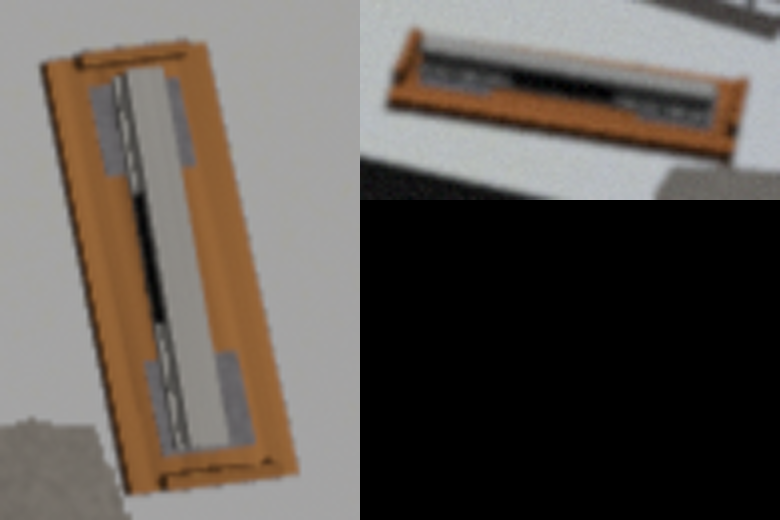

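The crop shows the straightedge's top flange with corners at about px (497,227), (506,227), (512,322), (522,322), tilted like the cradle.

```bash
cat >> h.py <<'E'
from scipy.spatial.transform import Rotation as Ro
def go(x,y,z,yaw,s=None,quiet=0):
    """shift and turn in tool axes from measured pose to tcp (x,y,z), tool x at yaw deg, tool down"""
    s=s or monitor.state(); w,a,b,c=s["eef_rot"]; R=Ro.from_quat([a,b,c,w])
    t=Ro.from_euler("z",yaw,degrees=True)*Ro.from_euler("x",180,degrees=True)
    d=R.inv().apply(np.array([x,y,z])-s["tcp_pos"]); r=(R.inv()*t).as_rotvec()
    print("xyz",np.round(d,4),"w",np.round(r,4))
E
python3 - <<'E'
from h import *
px=np.array([[127,70],[163,70],[229,445],[190,449]])/4+[465,210]
p=ray("top",px,.034); print(p.round(4)[:,:2],p.mean(0).round(4))
im=cv2.imread("pics/top0.png");hsv=cv2.cvtColor(im,cv2.COLOR_BGR2HSV);g=hsv[:,:,2]
for th in(130,140,150): print(th,rect("top",(hsv[:,:,1]<40)&(g>th),.034,(485,222,530,325)))
E=p.mean(0); go(E[0],E[1],.10,5.6)
E
```

```text
[[ 0.5977 -0.3139]
 [ 0.5972 -0.3331]
 [ 0.3993 -0.346 ]
 [ 0.3977 -0.3258]] [ 0.498  -0.3297  0.034 ]
130 (array([ 0.4997, -0.3261], dtype=float32), array([0.1976, 0.0259], dtype=float32), 3.72)
140 (array([ 0.5004, -0.3301], dtype=float32), array([0.1967, 0.0164], dtype=float32), 3.75)
150 (array([ 0.5492, -0.3698], dtype=float32), array([0.1184, 0.0257], dtype=float32), -1.41)
xyz [ 0.3233 -0.0472  0.1307] w [-1.500e-03  1.000e-04  3.161e-01]
```

>>> arm_command(
  moves=[
    {"x": 0.045,"y": -0.007,"z": 0,"wz": 0.1},
    {"x": 0.09,"y": -0.014,"z": 0.01,"wz": 0.2},
    {"x": 0.135,"y": -0.02,"z": 0.03,"wz": 0.3},
    {"x": 0.18,"y": -0.027,"z": 0.05,"wz": 0.351},
    {"x": 0.22,"y": -0.033,"z": 0.07,"wz": 0.351},
    {"x": 0.26,"y": -0.039,"z": 0.09,"wz": 0.351},
    {"x": 0.295,"y": -0.044,"z": 0.11,"wz": 0.351},
    {"x": 0.324,"y": -0.047,"z": 0.13,"wz": 0.351},
    {"x": 0.324,"y": -0.047,"z": 0.13,"wz": 0.351},
    {"x": 0.324,"y": -0.047,"z": 0.13,"wz": 0.351},
    {"x": 0.324,"y": -0.047,"z": 0.13,"wz": 0.351},
  ],
)

```text
invalid input
```

```bash
python3 - <<'E'
from h import *
s=monitor.state();print(s["clock"],s["tcp_pos"],s["ft_force"],s["dq"].max());go(.4985,-.3295,.016,3.6)
E
```

```text
0.1 [ 0.2210105  -0.50307691  0.23058774] [ 0.57702514 -0.77927391 -0.36110649] 0.00277229590415428
xyz [ 0.3238 -0.047   0.2147] w [-1.50e-03  1.00e-04  3.51e-01]
```

>>> arm_command(
  moves=[
    {"x": 0.09,"y": -0.014,"z": 0.01,"wx": 0,"wy": 0,"wz": 0.1,"grip": 0},
    {"x": 0.18,"y": -0.027,"z": 0.05,"wx": 0,"wy": 0,"wz": 0.351,"grip": 0},
    {"x": 0.324,"y": -0.047,"z": 0.13,"wx": 0,"wy": 0,"wz": 0.351,"grip": 0},
    {"x": 0.324,"y": -0.047,"z": 0.13,"wx": 0,"wy": 0,"wz": 0.351,"grip": 0},
    {"x": 0.324,"y": -0.047,"z": 0.13,"wx": 0,"wy": 0,"wz": 0.351,"grip": 0},
    {"x": 0.324,"y": -0.047,"z": 0.13,"wx": 0,"wy": 0,"wz": 0.351,"grip": 0},
    {"x": 0.324,"y": -0.047,"z": 0.13,"wx": 0,"wy": 0,"wz": 0.351,"grip": 0},
    {"x": 0.324,"y": -0.047,"z": 0.13,"wx": 0,"wy": 0,"wz": 0.351,"grip": 0},
    {"x": 0.324,"y": -0.047,"z": 0.13,"wx": 0,"wy": 0,"wz": 0.351,"grip": 0},
    {"x": 0.324,"y": -0.047,"z": 0.13,"wx": 0,"wy": 0,"wz": 0.351,"grip": 0},
    {"x": 0.324,"y": -0.047,"z": 0.13,"wx": 0,"wy": 0,"wz": 0.351,"grip": 0},
  ],
  grip_force=30,
)

```text
clock: 1.2
tcp_pos: [0.4981, -0.3317, 0.1022]
eef_rot: [0.001, 1.0, 0.03, 0.0]
ft_force: [-0.3, 0.3, -0.1]
gripper_width: 0.0857
gripper_force: 0.0
```

```bash
python3 - <<'E'
from h import *
s=monitor.state();print(s["clock"],s["tcp_pos"],s["ft_force"],abs(s["dq"]).max());go(.4985,-.3295,.016,3.6)
E
```

```text
1.2 [ 0.49814988 -0.3316893   0.10215447] [-0.34792907  0.32156949 -0.14422447] 0.005520181329220291
xyz [ 0.0004 -0.0023  0.0862] w [ 0.0011 -0.0005 -0.0021]
```

>>> arm_command(
  moves=[
    {"x": 0,"y": -0.002,"z": 0.04,"grip": 0},
    {"x": 0,"y": -0.002,"z": 0.07,"grip": 0},
    {"x": 0,"y": -0.002,"z": 0.086,"grip": 0},
    {"x": 0,"y": -0.002,"z": 0.086,"grip": 0},
    {"x": 0,"y": -0.002,"z": 0.086,"grip": 0.3},
    {"x": 0,"y": -0.002,"z": 0.086,"grip": 0.6},
    {"x": 0,"y": -0.002,"z": 0.086,"grip": 1},
    {"x": 0,"y": -0.002,"z": 0.086,"grip": 1},
    {"x": 0,"y": -0.002,"z": 0.086,"grip": 1},
    {"x": 0,"y": -0.002,"z": 0.086,"grip": 1},
  ],
  grip_force=30,
)

```text
invalid input
```

>>> arm_command(
  moves=[
    {"x": 0,"y": 0,"z": 0,"grip": 1},
    {"x": 0,"y": 0,"z": 0,"grip": 1},
  ],
  grip_force=30,
)

```text
invalid input
```

```bash
python3 - <<'E'
from h import *
s=monitor.state();print(s["clock"],s["tcp_pos"],s["ft_force"],s["gripper_width"]);go(.5905,-.0972,.10,-1.3)
E
```

```text
1.2 [ 0.49814988 -0.3316893   0.10215447] [-0.34792907  0.32156949 -0.14422447] 0.08567787382839773
xyz [ 0.1064 -0.2285  0.002 ] w [ 0.001  -0.0005  0.0834]
```

All seven keys are needed in every row.

>>> arm_command(
  moves=[
    {"x": 0,"y": -0.002,"z": 0.04,"wx": 0,"wy": 0,"wz": 0,"grip": 0},
    {"x": 0,"y": -0.002,"z": 0.07,"wx": 0,"wy": 0,"wz": 0,"grip": 0},
    {"x": 0,"y": -0.002,"z": 0.086,"wx": 0,"wy": 0,"wz": 0,"grip": 0},
    {"x": 0,"y": -0.002,"z": 0.086,"wx": 0,"wy": 0,"wz": 0,"grip": 0},
    {"x": 0,"y": -0.002,"z": 0.086,"wx": 0,"wy": 0,"wz": 0,"grip": 0},
    {"x": 0,"y": -0.002,"z": 0.086,"wx": 0,"wy": 0,"wz": 0,"grip": 1},
    {"x": 0,"y": -0.002,"z": 0.086,"wx": 0,"wy": 0,"wz": 0,"grip": 1},
    {"x": 0,"y": -0.002,"z": 0.086,"wx": 0,"wy": 0,"wz": 0,"grip": 1},
    {"x": 0,"y": -0.002,"z": 0.086,"wx": 0,"wy": 0,"wz": 0,"grip": 1},
    {"x": 0,"y": -0.002,"z": 0.086,"wx": 0,"wy": 0,"wz": 0,"grip": 1},
    {"x": 0,"y": -0.002,"z": 0.086,"wx": 0,"wy": 0,"wz": 0,"grip": 1},
    {"x": 0,"y": -0.002,"z": 0.086,"wx": 0,"wy": 0,"wz": 0,"grip": 1},
  ],
  grip_force=30,
)

```text
clock: 2.4
tcp_pos: [0.4991, -0.3286, 0.0158]
eef_rot: [0.0, 1.0, 0.031, 0.0]
ft_force: [-0.2, -1.0, 5.1]
gripper_width: 0.0197
gripper_force: 30.8
```

```bash
python3 - <<'E'
from h import *
s=monitor.state();print(s["clock"],s["tcp_pos"],s["ft_force"],s["gripper_width"]);go(.5905,-.0972,.08,-1.3)
E
```

```text
2.4 [ 0.49912706 -0.32858784  0.01579707] [-0.19369383 -0.96531377  5.09655455] 0.019731594431603952
xyz [ 0.1058 -0.2251 -0.0643] w [ 0.0007 -0.0006  0.0856]
```

>>> arm_command(
  moves=[
    {"x": 0,"y": 0,"z": -0.03,"wx": 0,"wy": 0,"wz": 0,"grip": 1},
    {"x": 0,"y": 0,"z": -0.064,"wx": 0,"wy": 0,"wz": 0,"grip": 1},
    {"x": 0.02,"y": -0.04,"z": -0.064,"wx": 0,"wy": 0,"wz": 0.02,"grip": 1},
    {"x": 0.04,"y": -0.08,"z": -0.064,"wx": 0,"wy": 0,"wz": 0.04,"grip": 1},
    {"x": 0.06,"y": -0.12,"z": -0.064,"wx": 0,"wy": 0,"wz": 0.06,"grip": 1},
    {"x": 0.08,"y": -0.16,"z": -0.064,"wx": 0,"wy": 0,"wz": 0.086,"grip": 1},
    {"x": 0.095,"y": -0.2,"z": -0.064,"wx": 0,"wy": 0,"wz": 0.086,"grip": 1},
    {"x": 0.106,"y": -0.225,"z": -0.064,"wx": 0,"wy": 0,"wz": 0.086,"grip": 1},
    {"x": 0.106,"y": -0.225,"z": -0.064,"wx": 0,"wy": 0,"wz": 0.086,"grip": 1},
    {"x": 0.106,"y": -0.225,"z": -0.064,"wx": 0,"wy": 0,"wz": 0.086,"grip": 1},
    {"x": 0.106,"y": -0.225,"z": -0.064,"wx": 0,"wy": 0,"wz": 0.086,"grip": 1},
    {"x": 0.106,"y": -0.225,"z": -0.064,"wx": 0,"wy": 0,"wz": 0.086,"grip": 1},
  ],
  grip_force=30,
)

```text
clock: 3.6
tcp_pos: [0.5899, -0.0982, 0.079]
eef_rot: [0.0, 1.0, -0.012, -0.0]
ft_force: [-0.1, -0.1, -3.4]
gripper_width: 0.0194
gripper_force: 30.4
```

```bash
python3 - <<'E'
from h import *
s=monitor.state();print(s["clock"],s["tcp_pos"],s["ft_force"],s["gripper_width"]);go(.5903,-.0975,.0205,-1.3)
a=camera("top")[130:330,310:480,::-1];b=camera("side")[120:320,280:480,::-1]
cv2.imwrite("pics/c2.png",np.hstack([cv2.resize(a,None,fx=2.1,fy=2.1),cv2.resize(b,(420,420))]))
E
```

```text
3.6 [ 0.58991136 -0.09818123  0.07895717] [-0.1286144  -0.05889374 -3.43008714] 0.019399558837174476
xyz [ 0.0004 -0.0007  0.0585] w [ 0.      0.0008 -0.0023]
```

View pics/c2.png

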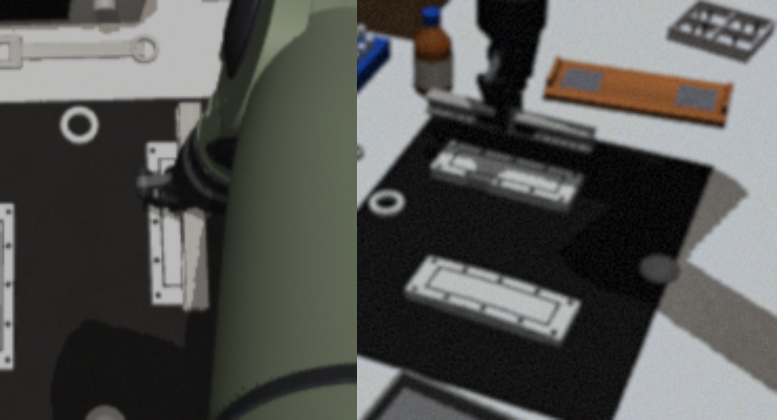

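The straightedge hangs level, parallel above the right cover. I'll lower it gently.

>>> arm_command(
  moves=[
    {"x": 0,"y": -0.001,"z": 0.03,"wx": 0,"wy": 0,"wz": 0,"grip": 1},
    {"x": 0,"y": -0.001,"z": 0.05,"wx": 0,"wy": 0,"wz": 0,"grip": 1},
    {"x": 0,"y": -0.001,"z": 0.056,"wx": 0,"wy": 0,"wz": 0,"grip": 1},
    {"x": 0,"y": -0.001,"z": 0.058,"wx": 0,"wy": 0,"wz": 0,"grip": 1},
    {"x": 0,"y": -0.001,"z": 0.058,"wx": 0,"wy": 0,"wz": 0,"grip": 1},
    {"x": 0,"y": -0.001,"z": 0.058,"wx": 0,"wy": 0,"wz": 0,"grip": 1},
    {"x": 0,"y": -0.001,"z": 0.058,"wx": 0,"wy": 0,"wz": 0,"grip": 1},
  ],
  grip_force=30,
)

```text
clock: 4.4
tcp_pos: [0.5913, -0.0964, 0.0224]
eef_rot: [0.0, 1.0, -0.012, 0.001]
ft_force: [0.3, -0.1, -2.8]
gripper_width: 0.0194
gripper_force: 30.3
```

>>> arm_command(
  moves=[
    {"x": 0,"y": 0,"z": 0,"wx": 0,"wy": 0,"wz": 0,"grip": 1},
    {"x": 0,"y": 0,"z": 0.001,"wx": 0,"wy": 0,"wz": 0,"grip": 1},
    {"x": 0,"y": 0,"z": 0.001,"wx": 0,"wy": 0,"wz": 0,"grip": 1},
    {"x": 0,"y": 0,"z": 0.001,"wx": 0,"wy": 0,"wz": 0,"grip": 1},
  ],
  grip_force=30,
)

```text
clock: 4.8
tcp_pos: [0.5904, -0.096, 0.0203]
eef_rot: [-0.0, 1.0, -0.012, -0.0]
ft_force: [-1.1, 0.3, -2.7]
gripper_width: 0.0193
gripper_force: 30.3
```

>>> arm_command(
  moves=[
    {"x": 0,"y": 0,"z": 0.0005,"wx": 0,"wy": 0,"wz": 0,"grip": 1},
    {"x": 0,"y": 0,"z": 0.0005,"wx": 0,"wy": 0,"wz": 0,"grip": 1},
    {"x": 0,"y": 0,"z": 0.0005,"wx": 0,"wy": 0,"wz": 0,"grip": 0.5},
    {"x": 0,"y": 0,"z": 0.0005,"wx": 0,"wy": 0,"wz": 0,"grip": 0.5},
    {"x": 0,"y": 0,"z": 0.0005,"wx": 0,"wy": 0,"wz": 0,"grip": 0.5},
    {"x": 0,"y": 0,"z": 0.0005,"wx": 0,"wy": 0,"wz": 0,"grip": 0.5},
    {"x": 0,"y": 0,"z": -0.005,"wx": 0,"wy": 0,"wz": 0,"grip": 0.5},
    {"x": 0,"y": 0,"z": -0.025,"wx": 0,"wy": 0,"wz": 0,"grip": 0.5},
    {"x": 0,"y": 0,"z": -0.045,"wx": 0,"wy": 0,"wz": 0,"grip": 0.5},
    {"x": 0,"y": 0,"z": -0.045,"wx": 0,"wy": 0,"wz": 0,"grip": 1},
  ],
  grip_force=30,
)

```text
clock: 5.8
tcp_pos: [0.5928, -0.0967, 0.0684]
eef_rot: [0.001, 1.0, -0.012, 0.003]
ft_force: [-0.3, -0.5, -0.6]
gripper_width: 0.0295
gripper_force: 0.0
```

```bash
python3 - <<'E'
from h import *
s=monitor.state();print(s["clock"],s["tcp_pos"],s["ft_force"],s["gripper_width"])
t=np.radians(-1.3);c=np.array([.5905,-.096])
for k in(-.075,.075): go(*(c+k*np.array([np.cos(t),np.sin(t)])),.041,-1.3)
b=camera("side")[150:250,290:410,::-1];cv2.imwrite("pics/c3.png",cv2.resize(b,(600,500)))
E
```

```text
5.8 [ 0.59279344 -0.09672046  0.06837073] [-0.26932285 -0.53264075 -0.64628758] 0.029547442343976937
xyz [-0.0775 -0.0007  0.027 ] w [ 0.0014 -0.0052 -0.0005]
xyz [ 0.0725 -0.0007  0.0277] w [ 0.0014 -0.0052 -0.0005]
```

View pics/c3.png

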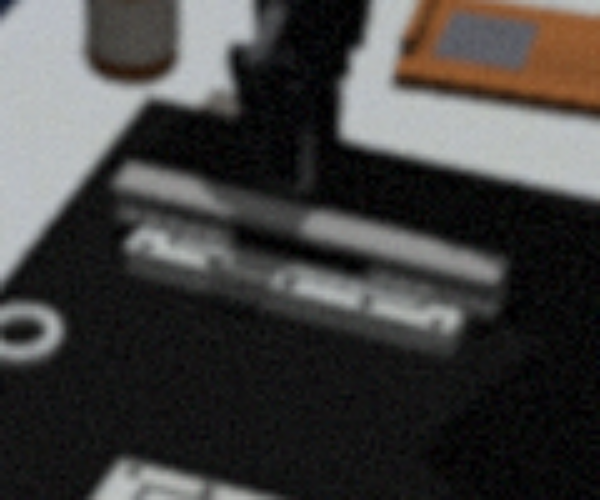

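Straightedge stands on the right cover lengthwise, released (px ~ (345,205) in the side view). Next I press the near end.

>>> arm_command(
  moves=[
    {"x": -0.03,"y": 0,"z": 0,"wx": 0,"wy": 0,"wz": 0,"grip": 1},
    {"x": -0.06,"y": 0,"z": 0,"wx": 0,"wy": 0,"wz": 0,"grip": 1},
    {"x": -0.075,"y": 0,"z": 0.01,"wx": 0,"wy": 0,"wz": 0,"grip": 1},
    {"x": -0.075,"y": 0,"z": 0.018,"wx": 0,"wy": 0,"wz": 0,"grip": 1},
    {"x": -0.075,"y": 0,"z": 0.018,"wx": 0,"wy": 0,"wz": 0,"grip": 1},
    {"x": -0.075,"y": 0,"z": 0.018,"wx": 0,"wy": 0,"wz": 0,"grip": 1},
    {"x": -0.075,"y": 0,"z": 0.018,"wx": 0,"wy": 0,"wz": 0,"grip": 1},
    {"x": -0.075,"y": 0,"z": 0.018,"wx": 0,"wy": 0,"wz": 0,"grip": 1},
  ],
  grip_force=20,
)

```text
clock: 6.65
tcp_pos: [0.5165, -0.0945, 0.0475]
eef_rot: [0.0, 1.0, -0.011, 0.0]
ft_force: [0.0, -0.2, 0.0]
gripper_width: 0.0002
gripper_force: 0.0
```

>>> arm_command(
  moves=[
    {"x": 0,"y": 0,"z": 0,"wx": 0,"wy": 0,"wz": 0,"grip": 1},
    {"x": 0,"y": 0,"z": 0.003,"wx": 0,"wy": 0,"wz": 0,"grip": 1},
    {"x": 0,"y": 0,"z": 0.003,"wx": 0,"wy": 0,"wz": 0,"grip": 1},
    {"x": 0,"y": 0,"z": 0.003,"wx": 0,"wy": 0,"wz": 0,"grip": 1},
    {"x": 0,"y": 0,"z": 0.003,"wx": 0,"wy": 0,"wz": 0,"grip": 1},
  ],
  grip_force=20,
)

```text
clock: 7.15
tcp_pos: [0.5155, -0.0943, 0.0443]
eef_rot: [-0.0, 1.0, -0.012, -0.0]
ft_force: [-0.0, 0.6, -0.6]
gripper_width: -0.0
gripper_force: 0.0
```

>>> arm_command(
  moves=[
    {"x": 0,"y": 0,"z": 0.002,"wx": 0,"wy": 0,"wz": 0,"grip": 1},
    {"x": 0,"y": 0,"z": 0.004,"wx": 0,"wy": 0,"wz": 0,"grip": 1},
    {"x": 0,"y": 0,"z": 0.004,"wx": 0,"wy": 0,"wz": 0,"grip": 1},
    {"x": 0,"y": 0,"z": 0.004,"wx": 0,"wy": 0,"wz": 0,"grip": 1},
    {"x": 0,"y": 0,"z": 0.004,"wx": 0,"wy": 0,"wz": 0,"grip": 1},
  ],
  grip_force=20,
)

```text
clock: 7.65
tcp_pos: [0.5155, -0.0943, 0.0403]
eef_rot: [-0.0, 1.0, -0.012, -0.0]
ft_force: [0.7, 0.4, 0.5]
gripper_width: 0.0001
gripper_force: 0.0
```

>>> arm_command(
  moves=[
    {"x": 0,"y": 0,"z": 0.001,"wx": 0,"wy": 0,"wz": 0,"grip": 1},
    {"x": 0,"y": 0,"z": 0.001,"wx": 0,"wy": 0,"wz": 0,"grip": 1},
    {"x": 0,"y": 0,"z": 0.001,"wx": 0,"wy": 0,"wz": 0,"grip": 1},
    {"x": 0,"y": 0,"z": 0.001,"wx": 0,"wy": 0,"wz": 0,"grip": 1},
  ],
  grip_force=20,
)

```text
clock: 8.05
tcp_pos: [0.5155, -0.0943, 0.0393]
eef_rot: [-0.0, 1.0, -0.012, 0.0]
ft_force: [0.3, -0.4, -0.2]
gripper_width: -0.0004
gripper_force: 0.0
```

>>> arm_command(
  moves=[
    {"x": 0,"y": 0,"z": 0.0005,"wx": 0,"wy": 0,"wz": 0,"grip": 1},
    {"x": 0,"y": 0,"z": 0.001,"wx": 0,"wy": 0,"wz": 0,"grip": 1},
    {"x": 0,"y": 0,"z": 0.001,"wx": 0,"wy": 0,"wz": 0,"grip": 1},
    {"x": 0,"y": 0,"z": 0.001,"wx": 0,"wy": 0,"wz": 0,"grip": 1},
  ],
  grip_force=20,
)

```text
clock: 8.45
tcp_pos: [0.5155, -0.0943, 0.0383]
eef_rot: [-0.0, 1.0, -0.012, -0.0]
ft_force: [-0.9, -0.5, 0.6]
gripper_width: -0.0004
gripper_force: 0.0
```

>>> arm_command(
  moves=[
    {"x": 0,"y": 0,"z": 0.0005,"wx": 0,"wy": 0,"wz": 0,"grip": 1},
    {"x": 0,"y": 0,"z": 0.0005,"wx": 0,"wy": 0,"wz": 0,"grip": 1},
    {"x": 0,"y": 0,"z": 0.0005,"wx": 0,"wy": 0,"wz": 0,"grip": 1},
  ],
  grip_force=20,
)

```text
clock: 8.75
tcp_pos: [0.5156, -0.0944, 0.0381]
eef_rot: [0.0, 1.0, -0.012, 0.0]
ft_force: [-1.6, 0.8, 4.6]
gripper_width: 0.0001
gripper_force: 2.3
```

>>> arm_command(
  moves=[
    {"x": 0,"y": 0,"z": 0.0003,"wx": 0,"wy": 0,"wz": 0,"grip": 1},
    {"x": 0,"y": 0,"z": 0.0003,"wx": 0,"wy": 0,"wz": 0,"grip": 1},
    {"x": 0,"y": 0,"z": 0.0003,"wx": 0,"wy": 0,"wz": 0,"grip": 1},
  ],
  grip_force=20,
)

```text
clock: 9.05
tcp_pos: [0.5156, -0.0944, 0.0381]
eef_rot: [0.0, 1.0, -0.012, 0.0]
ft_force: [-2.7, -0.0, 8.7]
gripper_width: 0.0004
gripper_force: 3.8
```

No give on this end (8.7 N, z unchanged). Now I press the far end, equally lightly.

>>> arm_command(
  moves=[
    {"x": 0,"y": 0,"z": -0.01,"wx": 0,"wy": 0,"wz": 0,"grip": 1},
    {"x": 0.03,"y": 0,"z": -0.02,"wx": 0,"wy": 0,"wz": 0,"grip": 1},
    {"x": 0.07,"y": 0,"z": -0.02,"wx": 0,"wy": 0,"wz": 0,"grip": 1},
    {"x": 0.11,"y": 0,"z": -0.02,"wx": 0,"wy": 0,"wz": 0,"grip": 1},
    {"x": 0.15,"y": 0,"z": -0.02,"wx": 0,"wy": 0,"wz": 0,"grip": 1},
    {"x": 0.15,"y": 0,"z": -0.01,"wx": 0,"wy": 0,"wz": 0,"grip": 1},
    {"x": 0.15,"y": 0,"z": -0.004,"wx": 0,"wy": 0,"wz": 0,"grip": 1},
    {"x": 0.15,"y": 0,"z": -0.004,"wx": 0,"wy": 0,"wz": 0,"grip": 1},
    {"x": 0.15,"y": 0,"z": -0.004,"wx": 0,"wy": 0,"wz": 0,"grip": 1},
    {"x": 0.15,"y": 0,"z": -0.004,"wx": 0,"wy": 0,"wz": 0,"grip": 1},
    {"x": 0.15,"y": 0,"z": -0.004,"wx": 0,"wy": 0,"wz": 0,"grip": 1},
    {"x": 0.15,"y": 0,"z": -0.004,"wx": 0,"wy": 0,"wz": 0,"grip": 1},
  ],
  grip_force=20,
)

```text
clock: 10.25
tcp_pos: [0.6655, -0.0979, 0.042]
eef_rot: [0.0, 1.0, -0.012, 0.0]
ft_force: [-0.7, -0.1, 0.4]
gripper_width: 0.0004
gripper_force: 0.0
```

>>> arm_command(
  moves=[
    {"x": 0,"y": 0,"z": 0.001,"wx": 0,"wy": 0,"wz": 0,"grip": 1},
    {"x": 0,"y": 0,"z": 0.002,"wx": 0,"wy": 0,"wz": 0,"grip": 1},
    {"x": 0,"y": 0,"z": 0.002,"wx": 0,"wy": 0,"wz": 0,"grip": 1},
    {"x": 0,"y": 0,"z": 0.002,"wx": 0,"wy": 0,"wz": 0,"grip": 1},
    {"x": 0,"y": 0,"z": 0.002,"wx": 0,"wy": 0,"wz": 0,"grip": 1},
  ],
  grip_force=20,
)

```text
clock: 10.75
tcp_pos: [0.6655, -0.0978, 0.0394]
eef_rot: [0.0, 1.0, -0.012, -0.0]
ft_force: [0.1, -0.6, -0.1]
gripper_width: 0.0003
gripper_force: 0.0
```

>>> arm_command(
  moves=[
    {"x": 0,"y": 0,"z": 0.001,"wx": 0,"wy": 0,"wz": 0,"grip": 1},
    {"x": 0,"y": 0,"z": 0.001,"wx": 0,"wy": 0,"wz": 0,"grip": 1},
    {"x": 0,"y": 0,"z": 0.001,"wx": 0,"wy": 0,"wz": 0,"grip": 1},
    {"x": 0,"y": 0,"z": 0.001,"wx": 0,"wy": 0,"wz": 0,"grip": 1},
  ],
  grip_force=20,
)

```text
clock: 11.15
tcp_pos: [0.6655, -0.0978, 0.0385]
eef_rot: [0.0, 1.0, -0.012, 0.0]
ft_force: [-0.3, -0.3, 0.2]
gripper_width: 0.0001
gripper_force: 0.0
```

>>> arm_command(
  moves=[
    {"x": 0,"y": 0,"z": 0.0005,"wx": 0,"wy": 0,"wz": 0,"grip": 1},
    {"x": 0,"y": 0,"z": 0.0005,"wx": 0,"wy": 0,"wz": 0,"grip": 1},
    {"x": 0,"y": 0,"z": 0.0005,"wx": 0,"wy": 0,"wz": 0,"grip": 1},
  ],
  grip_force=20,
)

```text
clock: 11.45
tcp_pos: [0.6656, -0.0979, 0.0381]
eef_rot: [0.0, 1.0, -0.012, 0.0]
ft_force: [-0.3, 1.0, 1.4]
gripper_width: 0.0004
gripper_force: 0.6
```

>>> arm_command(
  moves=[
    {"x": 0,"y": 0,"z": 0.0004,"wx": 0,"wy": 0,"wz": 0,"grip": 1},
    {"x": 0,"y": 0,"z": 0.0004,"wx": 0,"wy": 0,"wz": 0,"grip": 1},
    {"x": 0,"y": 0,"z": 0.0004,"wx": 0,"wy": 0,"wz": 0,"grip": 1},
  ],
  grip_force=20,
)

```text
clock: 11.75
tcp_pos: [0.6656, -0.0979, 0.0381]
eef_rot: [0.0, 1.0, -0.012, 0.0]
ft_force: [-1.7, 1.3, 4.9]
gripper_width: -0.0001
gripper_force: 2.7
```

Both ends are rigid well past 1 N, so this cover is sound and the left one is the crowned one. I'll regrasp the straightedge.

>>> arm_command(
  moves=[
    {"x": 0,"y": 0,"z": -0.015,"wx": 0,"wy": 0,"wz": 0,"grip": 1},
    {"x": -0.02,"y": 0,"z": -0.04,"wx": 0,"wy": 0,"wz": 0,"grip": 0.4},
    {"x": -0.05,"y": 0,"z": -0.04,"wx": 0,"wy": 0,"wz": 0,"grip": 0.4},
    {"x": -0.075,"y": 0,"z": -0.04,"wx": 0,"wy": 0,"wz": 0,"grip": 0.4},
    {"x": -0.075,"y": 0,"z": -0.04,"wx": 0,"wy": 0,"wz": 0,"grip": 0.4},
    {"x": -0.075,"y": 0,"z": -0.04,"wx": 0,"wy": 0,"wz": 0,"grip": 0.4},
    {"x": -0.075,"y": 0,"z": -0.04,"wx": 0,"wy": 0,"wz": 0,"grip": 0.4},
    {"x": -0.075,"y": 0,"z": -0.04,"wx": 0,"wy": 0,"wz": 0,"grip": 0.4},
  ],
  grip_force=30,
)

```text
clock: 12.55
tcp_pos: [0.5917, -0.0963, 0.0778]
eef_rot: [0.0, 1.0, -0.011, 0.001]
ft_force: [0.3, 0.1, 0.0]
gripper_width: 0.0517
gripper_force: 0.0
```

```bash
python3 - <<'E'
from h import *
s=monitor.state();print(s["clock"],s["tcp_pos"],s["ft_force"],s["gripper_width"])
go(.5905,-.0962,.0205,-1.3)
E
```

```text
12.55 [ 0.59168518 -0.0962655   0.0777599 ] [0.29180575 0.07797071 0.00047472] 0.0516629245421352
xyz [-0.0013 -0.0001  0.0573] w [ 0.0002 -0.0011 -0.0003]
```

>>> arm_command(
  moves=[
    {"x": -0.001,"y": 0,"z": 0.03,"wx": 0,"wy": 0,"wz": 0,"grip": 0.4},
    {"x": -0.001,"y": 0,"z": 0.05,"wx": 0,"wy": 0,"wz": 0,"grip": 0.4},
    {"x": -0.001,"y": 0,"z": 0.0565,"wx": 0,"wy": 0,"wz": 0,"grip": 0.4},
    {"x": -0.001,"y": 0,"z": 0.0565,"wx": 0,"wy": 0,"wz": 0,"grip": 0.4},
    {"x": -0.001,"y": 0,"z": 0.0565,"wx": 0,"wy": 0,"wz": 0,"grip": 0.4},
    {"x": -0.001,"y": 0,"z": 0.0565,"wx": 0,"wy": 0,"wz": 0,"grip": 1},
    {"x": -0.001,"y": 0,"z": 0.0565,"wx": 0,"wy": 0,"wz": 0,"grip": 1},
    {"x": -0.001,"y": 0,"z": 0.0565,"wx": 0,"wy": 0,"wz": 0,"grip": 1},
    {"x": -0.001,"y": 0,"z": 0.0565,"wx": 0,"wy": 0,"wz": 0,"grip": 1},
    {"x": -0.001,"y": 0,"z": 0.0565,"wx": 0,"wy": 0,"wz": 0,"grip": 1},
  ],
  grip_force=30,
)

```text
clock: 13.55
tcp_pos: [0.5904, -0.0962, 0.0222]
eef_rot: [0.0, 1.0, -0.012, 0.001]
ft_force: [-0.0, -0.2, 5.2]
gripper_width: 0.0193
gripper_force: 31.2
```

```bash
python3 - <<'E'
from h import *
s=monitor.state();print(s["clock"],s["tcp_pos"],s["ft_force"],s["gripper_width"])
go(.4985,-.3295,.08,4.5)
E
```

```text
13.55 [ 0.59040374 -0.09618243  0.02218625] [-0.0086088  -0.19550875  5.20989481] 0.01928376036150576
xyz [-0.0864  0.2354 -0.0579] w [ 0.0003 -0.002  -0.1017]
```

>>> arm_command(
  moves=[
    {"x": 0,"y": 0,"z": -0.03,"wx": 0,"wy": 0,"wz": 0,"grip": 1},
    {"x": 0,"y": 0,"z": -0.058,"wx": 0,"wy": 0,"wz": 0,"grip": 1},
    {"x": -0.015,"y": 0.04,"z": -0.058,"wx": 0,"wy": 0,"wz": -0.02,"grip": 1},
    {"x": -0.03,"y": 0.08,"z": -0.058,"wx": 0,"wy": 0,"wz": -0.04,"grip": 1},
    {"x": -0.045,"y": 0.12,"z": -0.058,"wx": 0,"wy": 0,"wz": -0.06,"grip": 1},
    {"x": -0.06,"y": 0.16,"z": -0.058,"wx": 0,"wy": 0,"wz": -0.08,"grip": 1},
    {"x": -0.075,"y": 0.2,"z": -0.058,"wx": 0,"wy": 0,"wz": -0.1,"grip": 1},
    {"x": -0.086,"y": 0.235,"z": -0.058,"wx": 0,"wy": 0,"wz": -0.1,"grip": 1},
    {"x": -0.086,"y": 0.235,"z": -0.058,"wx": 0,"wy": 0,"wz": -0.1,"grip": 1},
    {"x": -0.086,"y": 0.235,"z": -0.058,"wx": 0,"wy": 0,"wz": -0.1,"grip": 1},
    {"x": -0.086,"y": 0.235,"z": -0.058,"wx": 0,"wy": 0,"wz": -0.1,"grip": 1},
    {"x": -0.086,"y": 0.235,"z": -0.058,"wx": 0,"wy": 0,"wz": -0.1,"grip": 1},
  ],
  grip_force=30,
)

```text
clock: 14.75
tcp_pos: [0.4982, -0.3276, 0.0788]
eef_rot: [-0.0, 0.999, 0.039, -0.0]
ft_force: [-0.4, 1.2, -3.5]
gripper_width: 0.0188
gripper_force: 30.4
```

```bash
python3 - <<'E'
from h import *
s=monitor.state();print(s["clock"],s["tcp_pos"],s["ft_force"],s["gripper_width"])
go(.499,-.329,.0188,4.5)
a=camera("top")[190:350,430:590,::-1];b=camera("side")[100:200,340:480,::-1]
cv2.imwrite("pics/c4.png",np.hstack([cv2.resize(a,(380,380)),cv2.resize(b,(420,380))]))
E
```

```text
14.75 [ 0.49818675 -0.32762392  0.07878938] [-0.40224025  1.23819912 -3.51876612] 0.01883531433401773
xyz [0.0007 0.0015 0.06  ] w [-0.0008  0.0006 -0.0001]
```

View pics/c4.png

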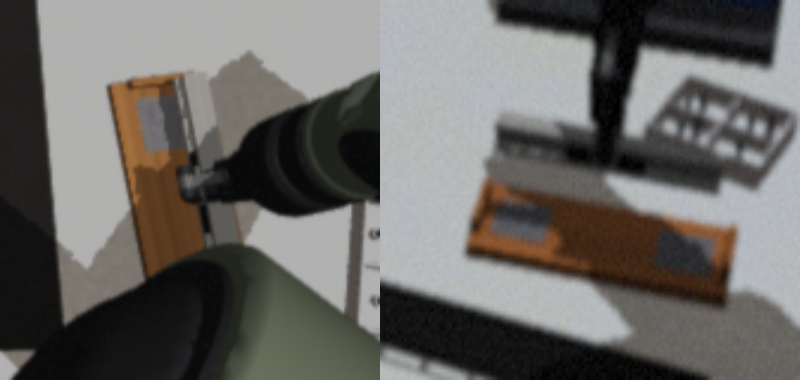

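The straightedge hangs level over the cradle. I'll lower it to just above the board.

>>> arm_command(
  moves=[
    {"x": 0.001,"y": 0.001,"z": 0.03,"wx": 0,"wy": 0,"wz": 0,"grip": 1},
    {"x": 0.001,"y": 0.001,"z": 0.05,"wx": 0,"wy": 0,"wz": 0,"grip": 1},
    {"x": 0.001,"y": 0.001,"z": 0.057,"wx": 0,"wy": 0,"wz": 0,"grip": 1},
    {"x": 0.001,"y": 0.001,"z": 0.059,"wx": 0,"wy": 0,"wz": 0,"grip": 1},
    {"x": 0.001,"y": 0.001,"z": 0.059,"wx": 0,"wy": 0,"wz": 0,"grip": 1},
    {"x": 0.001,"y": 0.001,"z": 0.059,"wx": 0,"wy": 0,"wz": 0,"grip": 1},
    {"x": 0.001,"y": 0.001,"z": 0.059,"wx": 0,"wy": 0,"wz": 0,"grip": 1},
    {"x": 0.001,"y": 0.001,"z": 0.059,"wx": 0,"wy": 0,"wz": 0,"grip": 1},
  ],
  grip_force=30,
)

```text
clock: 15.65
tcp_pos: [0.4996, -0.3303, 0.0209]
eef_rot: [0.0, 0.999, 0.038, 0.001]
ft_force: [-0.5, 0.9, -3.4]
gripper_width: 0.0194
gripper_force: 30.3
```

>>> arm_command(
  moves=[
    {"x": 0,"y": 0,"z": 0.001,"wx": 0,"wy": 0,"wz": 0,"grip": 1},
    {"x": 0,"y": 0,"z": 0.001,"wx": 0,"wy": 0,"wz": 0,"grip": 1},
    {"x": 0,"y": 0,"z": 0.001,"wx": 0,"wy": 0,"wz": 0,"grip": 1},
    {"x": 0,"y": 0,"z": 0.001,"wx": 0,"wy": 0,"wz": 0,"grip": 1},
  ],
  grip_force=30,
)

```text
clock: 16.05
tcp_pos: [0.4991, -0.3299, 0.0191]
eef_rot: [-0.0, 0.999, 0.038, -0.0]
ft_force: [-0.4, 0.2, -3.2]
gripper_width: 0.0193
gripper_force: 30.4
```

>>> arm_command(
  moves=[
    {"x": 0,"y": 0,"z": 0.0008,"wx": 0,"wy": 0,"wz": 0,"grip": 1},
    {"x": 0,"y": 0,"z": 0.0008,"wx": 0,"wy": 0,"wz": 0,"grip": 1},
    {"x": 0,"y": 0,"z": 0.0008,"wx": 0,"wy": 0,"wz": 0,"grip": 0.4},
    {"x": 0,"y": 0,"z": 0.0008,"wx": 0,"wy": 0,"wz": 0,"grip": 0.4},
    {"x": 0,"y": 0,"z": 0.0008,"wx": 0,"wy": 0,"wz": 0,"grip": 0.4},
    {"x": 0,"y": 0,"z": 0.0008,"wx": 0,"wy": 0,"wz": 0,"grip": 0.4},
    {"x": 0,"y": 0,"z": -0.005,"wx": 0,"wy": 0,"wz": 0,"grip": 0.4},
    {"x": 0,"y": 0,"z": -0.02,"wx": 0,"wy": 0,"wz": 0,"grip": 0.4},
    {"x": 0,"y": 0,"z": -0.05,"wx": 0,"wy": 0,"wz": 0,"grip": 0},
    {"x": 0,"y": 0,"z": -0.09,"wx": 0,"wy": 0,"wz": 0,"grip": 0},
    {"x": 0,"y": 0,"z": -0.09,"wx": 0,"wy": 0,"wz": 0,"grip": 0},
  ],
  grip_force=30,
)

```text
clock: 17.15
tcp_pos: [0.5023, -0.3325, 0.1151]
eef_rot: [0.003, 0.999, 0.038, 0.004]
ft_force: [0.3, -0.4, 0.5]
gripper_width: 0.0851
gripper_force: 0.0
```

```bash
python3 - <<'E'
from h import *
s=monitor.state();print(s["clock"],s["tcp_pos"],s["ft_force"],s["gripper_width"])
go(.5288,.102,.09,-1.5)
E
```

```text
17.15 [ 0.50227076 -0.33252027  0.11506543] [ 0.3179308  -0.36597186  0.47097739] 0.08505613793707954
xyz [ 0.0597 -0.4314  0.0225] w [ 0.0066 -0.0073  0.1031]
```

>>> arm_command(
  moves=[
    {"x": 0.006,"y": -0.045,"z": 0,"wx": 0,"wy": 0,"wz": 0.01,"grip": 0},
    {"x": 0.012,"y": -0.09,"z": 0,"wx": 0,"wy": 0,"wz": 0.02,"grip": 0},
    {"x": 0.018,"y": -0.135,"z": 0,"wx": 0,"wy": 0,"wz": 0.03,"grip": 0},
    {"x": 0.025,"y": -0.18,"z": 0,"wx": 0,"wy": 0,"wz": 0.04,"grip": 0},
    {"x": 0.031,"y": -0.225,"z": 0,"wx": 0,"wy": 0,"wz": 0.05,"grip": 0},
    {"x": 0.038,"y": -0.27,"z": 0,"wx": 0,"wy": 0,"wz": 0.06,"grip": 0},
    {"x": 0.045,"y": -0.315,"z": 0,"wx": 0,"wy": 0,"wz": 0.08,"grip": 0},
    {"x": 0.052,"y": -0.36,"z": 0,"wx": 0,"wy": 0,"wz": 0.1,"grip": 0},
    {"x": 0.058,"y": -0.4,"z": 0.01,"wx": 0,"wy": 0,"wz": 0.103,"grip": 0},
    {"x": 0.062,"y": -0.43,"z": 0.02,"wx": 0,"wy": 0,"wz": 0.103,"grip": 0},
    {"x": 0.062,"y": -0.43,"z": 0.02,"wx": 0,"wy": 0,"wz": 0.103,"grip": 0},
    {"x": 0.062,"y": -0.43,"z": 0.02,"wx": 0,"wy": 0,"wz": 0.103,"grip": 0},
  ],
  grip_force=40,
)

```text
clock: 18.35
tcp_pos: [0.5277, 0.0809, 0.0887]
eef_rot: [-0.008, 1.0, 0.003, -0.001]
ft_force: [-0.1, -0.0, 0.2]
gripper_width: 0.085
gripper_force: 0.0
```

>>> arm_command(
  moves=[
    {"x": 0,"y": 0,"z": 0,"wx": 0,"wy": 0,"wz": 0,"grip": 0},
    {"x": 0,"y": 0,"z": 0,"wx": 0,"wy": 0,"wz": 0,"grip": 0},
    {"x": 0,"y": 0,"z": 0,"wx": 0,"wy": 0,"wz": 0,"grip": 0},
    {"x": 0,"y": 0,"z": 0,"wx": 0,"wy": 0,"wz": 0,"grip": 0},
  ],
  grip_force=40,
)

```text
clock: 18.75
tcp_pos: [0.5283, 0.0811, 0.0893]
eef_rot: [-0.009, 1.0, 0.003, 0.0]
ft_force: [-0.2, -0.4, -0.4]
gripper_width: 0.0856
gripper_force: 0.0
```

```bash
python3 - <<'E'
from h import *
s=monitor.state();print(s["clock"],s["tcp_pos"],s["ft_force"],s["gripper_width"])
go(.5288,.102,.004,-1.5)
a=camera("top");im=a[:,:,::-1].copy();hsv=cv2.cvtColor(im,cv2.COLOR_BGR2HSV);g=hsv[:,:,2]
print("R",rect("top",g>100,.016,(370,185,425,290)),"cradle",rect("top",(hsv[:,:,1]>120)&(hsv[:,:,0]<25),.014,(465,205,555,345)))
cv2.imwrite("pics/c5.png",np.hstack([cv2.resize(im[190:350,230:560],(780,378))]))
E
```

```text
18.75 [0.52827751 0.08106604 0.08931139] [-0.16823246 -0.35662328 -0.35484442] 0.0855926585329171
xyz [ 0.0006 -0.0194  0.0857] w [-0.0174  0.0002  0.0313]
R (array([ 0.5898, -0.0969], dtype=float32), array([0.1691, 0.0569], dtype=float32), -1.12) cradle (array([ 0.4976, -0.3317], dtype=float32), array([0.2344, 0.0897], dtype=float32), 5.76)
```

View pics/c5.png

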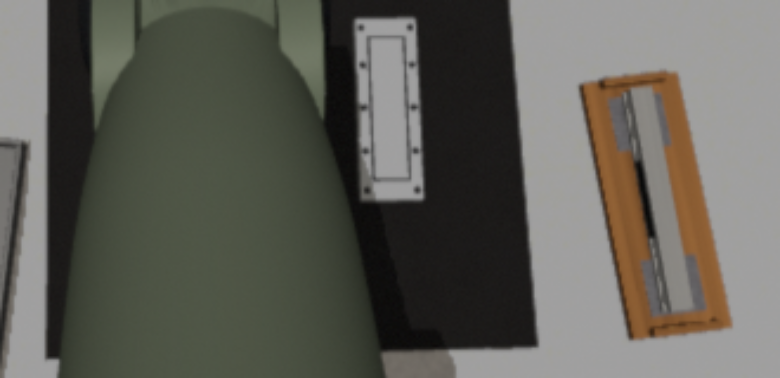

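The straightedge lies in its cradle between the walls and the sound cover hasn't moved. I'll correct the residual and descend on the left cover.

>>> arm_command(
  moves=[
    {"x": 0,"y": -0.0195,"z": 0.01,"wx": -0.017,"wy": 0,"wz": 0.031,"grip": 0},
    {"x": 0,"y": -0.0195,"z": 0.04,"wx": -0.017,"wy": 0,"wz": 0.031,"grip": 0},
    {"x": 0,"y": -0.0195,"z": 0.05,"wx": -0.017,"wy": 0,"wz": 0.031,"grip": 0},
    {"x": 0,"y": -0.0195,"z": 0.05,"wx": -0.017,"wy": 0,"wz": 0.031,"grip": 0},
    {"x": 0,"y": -0.0195,"z": 0.05,"wx": -0.017,"wy": 0,"wz": 0.031,"grip": 0},
    {"x": 0,"y": -0.0195,"z": 0.05,"wx": -0.017,"wy": 0,"wz": 0.031,"grip": 0},
    {"x": 0,"y": -0.0195,"z": 0.05,"wx": -0.017,"wy": 0,"wz": 0.031,"grip": 0},
  ],
  grip_force=40,
)

```text
clock: 19.5
tcp_pos: [0.5289, 0.0815, 0.0403]
eef_rot: [-0.009, 1.0, 0.003, 0.0]
ft_force: [0.3, -0.6, -0.3]
gripper_width: 0.0851
gripper_force: 0.0
```

```bash
python3 - <<'E'
from h import *
s=monitor.state();print(s["clock"],s["tcp_pos"],s["ft_force"],s["gripper_width"])
go(.5288,.102,.003,-1.5)
E
```

```text
19.5 [0.52885254 0.08152044 0.04034982] [ 0.33908094 -0.61312882 -0.25407888] 0.08511936719110369
xyz [ 0.     -0.0198  0.0377] w [-0.0171 -0.0007  0.0323]
```

```bash
python3 - <<'E'
from h import *
s=monitor.state();print(np.round(s["qpos"],3),np.round(s["joint_efforts"],2),np.round(s["dq"],3),s["eef_rot"])
E
```

```text
[ 0.005  0.504 -0.473  0.593  0.017  3.141] [-0.000e+00 -4.638e+01  1.930e+01  1.000e-02  6.000e-02  0.000e+00] [-0.001 -0.    -0.003 -0.002  0.     0.001] [-8.54744016e-03  9.99958614e-01  3.08436028e-03  4.45365479e-04]
```

Joint 6 has reached its limit (3.141), so the gripper needs a half turn the other way, raised first.

>>> arm_command(
  moves=[
    {"x": 0,"y": 0,"z": -0.03,"wx": 0,"wy": 0,"wz": -0.14,"grip": 0},
    {"x": 0,"y": 0,"z": -0.06,"wx": 0,"wy": 0,"wz": -0.28,"grip": 0},
    {"x": 0,"y": 0,"z": -0.06,"wx": 0,"wy": 0,"wz": -0.42,"grip": 0},
    {"x": 0,"y": 0,"z": -0.06,"wx": 0,"wy": 0,"wz": -0.56,"grip": 0},
    {"x": 0,"y": 0,"z": -0.06,"wx": 0,"wy": 0,"wz": -0.7,"grip": 0},
    {"x": 0,"y": 0,"z": -0.06,"wx": 0,"wy": 0,"wz": -0.84,"grip": 0},
    {"x": 0,"y": 0,"z": -0.06,"wx": 0,"wy": 0,"wz": -0.98,"grip": 0},
    {"x": 0,"y": 0,"z": -0.06,"wx": 0,"wy": 0,"wz": -1.12,"grip": 0},
    {"x": 0,"y": 0,"z": -0.06,"wx": 0,"wy": 0,"wz": -1.26,"grip": 0},
    {"x": 0,"y": 0,"z": -0.06,"wx": 0,"wy": 0,"wz": -1.4,"grip": 0},
    {"x": 0,"y": 0,"z": -0.06,"wx": 0,"wy": 0,"wz": -1.54,"grip": 0},
    {"x": 0,"y": 0,"z": -0.06,"wx": 0,"wy": 0,"wz": -1.6,"grip": 0},
  ],
  grip_force=40,
)

```text
clock: 20.7
tcp_pos: [0.5284, 0.0805, 0.1002]
eef_rot: [-0.006, 0.693, 0.721, 0.006]
ft_force: [0.4, -0.7, -0.0]
gripper_width: 0.0855
gripper_force: 0.0
```

>>> arm_command(
  moves=[
    {"x": 0,"y": 0,"z": 0,"wx": 0,"wy": 0,"wz": -0.14,"grip": 0},
    {"x": 0,"y": 0,"z": 0,"wx": 0,"wy": 0,"wz": -0.28,"grip": 0},
    {"x": 0,"y": 0,"z": 0,"wx": 0,"wy": 0,"wz": -0.42,"grip": 0},
    {"x": 0,"y": 0,"z": 0,"wx": 0,"wy": 0,"wz": -0.56,"grip": 0},
    {"x": 0,"y": 0,"z": 0,"wx": 0,"wy": 0,"wz": -0.7,"grip": 0},
    {"x": 0,"y": 0,"z": 0,"wx": 0,"wy": 0,"wz": -0.84,"grip": 0},
    {"x": 0,"y": 0,"z": 0,"wx": 0,"wy": 0,"wz": -0.98,"grip": 0},
    {"x": 0,"y": 0,"z": 0,"wx": 0,"wy": 0,"wz": -1.12,"grip": 0},
    {"x": 0,"y": 0,"z": 0,"wx": 0,"wy": 0,"wz": -1.26,"grip": 0},
    {"x": 0,"y": 0,"z": 0,"wx": 0,"wy": 0,"wz": -1.4,"grip": 0},
    {"x": 0,"y": 0,"z": 0,"wx": 0,"wy": 0,"wz": -1.47,"grip": 0},
    {"x": 0,"y": 0,"z": 0,"wx": 0,"wy": 0,"wz": -1.47,"grip": 0},
  ],
  grip_force=40,
)

```text
clock: 21.9
tcp_pos: [0.5284, 0.0805, 0.1001]
eef_rot: [-0.0, 0.033, 0.999, 0.009]
ft_force: [-0.6, -0.7, 1.4]
gripper_width: 0.0853
gripper_force: 0.0
```

>>> arm_command(
  moves=[
    {"x": 0,"y": 0,"z": 0,"wx": 0,"wy": 0,"wz": 0,"grip": 0},
    {"x": 0,"y": 0,"z": 0,"wx": 0,"wy": 0,"wz": 0,"grip": 0},
    {"x": 0,"y": 0,"z": 0,"wx": 0,"wy": 0,"wz": 0,"grip": 0},
  ],
  grip_force=40,
)

```text
clock: 22.2
tcp_pos: [0.5281, 0.0805, 0.0996]
eef_rot: [-0.001, 0.033, 0.999, 0.009]
ft_force: [-0.4, 0.5, -0.1]
gripper_width: 0.0854
gripper_force: 0.0
```

```bash
python3 - <<'E'
from h import *
s=monitor.state();print(s["clock"],s["tcp_pos"],s["qpos"].round(3))
go(.5288,.102,.05,178.5)
E
```

```text
22.2 [0.52814124 0.08047294 0.09955074] [ 0.003  0.424 -0.418  0.73   0.017  0.069]
xyz [0.0007 0.0207 0.0499] w [ 0.017  -0.0015 -0.0399]
```

>>> arm_command(
  moves=[
    {"x": 0.001,"y": 0.021,"z": 0,"wx": 0.017,"wy": -0.001,"wz": -0.04,"grip": 0},
    {"x": 0.001,"y": 0.021,"z": 0.03,"wx": 0.017,"wy": -0.001,"wz": -0.04,"grip": 0},
    {"x": 0.001,"y": 0.021,"z": 0.05,"wx": 0.017,"wy": -0.001,"wz": -0.04,"grip": 0},
    {"x": 0.001,"y": 0.021,"z": 0.05,"wx": 0.017,"wy": -0.001,"wz": -0.04,"grip": 0},
    {"x": 0.001,"y": 0.021,"z": 0.05,"wx": 0.017,"wy": -0.001,"wz": -0.04,"grip": 0},
    {"x": 0.001,"y": 0.021,"z": 0.05,"wx": 0.017,"wy": -0.001,"wz": -0.04,"grip": 0},
    {"x": 0.001,"y": 0.021,"z": 0.05,"wx": 0.017,"wy": -0.001,"wz": -0.04,"grip": 0},
  ],
  grip_force=40,
)

```text
clock: 22.9
tcp_pos: [0.5295, 0.1023, 0.051]
eef_rot: [0.001, 0.013, 1.0, 0.0]
ft_force: [0.1, 0.8, 0.3]
gripper_width: 0.0851
gripper_force: 0.0
```

```bash
python3 - <<'E'
from h import *
s=monitor.state();print(s["clock"],s["tcp_pos"],s["qpos"].round(3))
go(.5288,.102,.003,178.5)
E
```

```text
22.9 [0.52948297 0.10226569 0.05098047] [ 0.054  0.496 -0.451  0.622  0.     0.08 ]
xyz [ 0.0007 -0.0003  0.048 ] w [0.0003 0.0015 0.0003]
```

>>> arm_command(
  moves=[
    {"x": 0,"y": 0,"z": 0.03,"wx": 0,"wy": 0,"wz": 0,"grip": 0},
    {"x": 0,"y": 0,"z": 0.042,"wx": 0,"wy": 0,"wz": 0,"grip": 0},
    {"x": 0,"y": 0,"z": 0.047,"wx": 0,"wy": 0,"wz": 0,"grip": 0},
    {"x": 0,"y": 0,"z": 0.047,"wx": 0,"wy": 0,"wz": 0,"grip": 0},
    {"x": 0,"y": 0,"z": 0.047,"wx": 0,"wy": 0,"wz": 0,"grip": 0},
    {"x": 0,"y": 0,"z": 0.047,"wx": 0,"wy": 0,"wz": 0,"grip": 1},
    {"x": 0,"y": 0,"z": 0.047,"wx": 0,"wy": 0,"wz": 0,"grip": 1},
    {"x": 0,"y": 0,"z": 0.047,"wx": 0,"wy": 0,"wz": 0,"grip": 1},
    {"x": 0,"y": 0,"z": 0.047,"wx": 0,"wy": 0,"wz": 0,"grip": 1},
    {"x": 0,"y": 0,"z": 0.047,"wx": 0,"wy": 0,"wz": 0,"grip": 1},
  ],
  grip_force=40,
)

```text
clock: 23.9
tcp_pos: [0.529, 0.1025, 0.0037]
eef_rot: [0.0, 0.013, 1.0, 0.0]
ft_force: [-1.0, -0.2, 6.0]
gripper_width: 0.0549
gripper_force: 42.4
```

>>> arm_command(
  moves=[
    {"x": 0,"y": 0,"z": -0.01,"wx": 0,"wy": 0,"wz": 0,"grip": 1},
    {"x": 0,"y": 0,"z": -0.04,"wx": 0,"wy": 0,"wz": 0,"grip": 1},
    {"x": 0,"y": 0,"z": -0.07,"wx": 0,"wy": 0,"wz": 0,"grip": 1},
    {"x": 0,"y": 0,"z": -0.07,"wx": 0,"wy": 0,"wz": 0,"grip": 1},
    {"x": 0,"y": 0,"z": -0.07,"wx": 0,"wy": 0,"wz": 0,"grip": 1},
    {"x": 0,"y": 0,"z": -0.07,"wx": 0,"wy": 0,"wz": 0,"grip": 1},
  ],
  grip_force=40,
)

```text
clock: 24.5
tcp_pos: [0.5271, 0.1022, 0.0716]
eef_rot: [-0.002, 0.013, 1.0, -0.0]
ft_force: [0.2, -0.1, -3.0]
gripper_width: 0.0548
gripper_force: 44.4
```

```bash
python3 - <<'E'
from h import *
s=monitor.state();print(s["clock"],s["tcp_pos"],s["qpos"].round(3))
im=cv2.imread("pics/top0.png");
p=ray("top",[[163,244],[242,250],[228,366],[145,360]],.028);print(p[:,:2].round(4),p.mean(0))
go(.452,.330,.08,174)
a=camera("side")[150:400,220:420,::-1];cv2.imwrite("pics/c6.png",cv2.resize(a,(480,600)))
E
```

```text
24.5 [0.52710635 0.10221794 0.07158042] [ 0.054  0.467 -0.434  0.673  0.     0.08 ]
[[0.5804 0.4001]
 [0.5632 0.231 ]
 [0.3242 0.2578]
 [0.3401 0.4269]] [0.45195431 0.32894808 0.028     ]
xyz [ 0.0809  0.2258 -0.0082] w [-0.0003 -0.0031  0.0792]
```

View pics/c6.png

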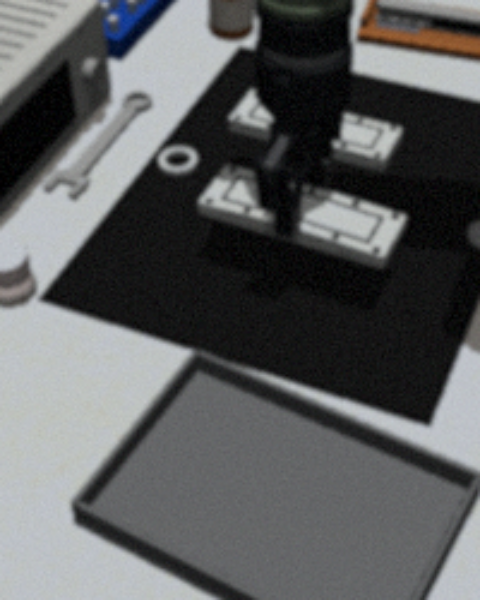

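The left cover is held level above the bench. I'll carry it over the tray (centre 0.452, 0.329, yaw −6.4°).

>>> arm_command(
  moves=[
    {"x": 0.012,"y": 0.03,"z": -0.008,"wx": 0,"wy": 0,"wz": 0.01,"grip": 1},
    {"x": 0.026,"y": 0.07,"z": -0.008,"wx": 0,"wy": 0,"wz": 0.03,"grip": 1},
    {"x": 0.04,"y": 0.11,"z": -0.008,"wx": 0,"wy": 0,"wz": 0.05,"grip": 1},
    {"x": 0.055,"y": 0.15,"z": -0.008,"wx": 0,"wy": 0,"wz": 0.07,"grip": 1},
    {"x": 0.07,"y": 0.19,"z": -0.008,"wx": 0,"wy": 0,"wz": 0.085,"grip": 1},
    {"x": 0.081,"y": 0.226,"z": -0.008,"wx": 0,"wy": 0,"wz": 0.085,"grip": 1},
    {"x": 0.081,"y": 0.226,"z": -0.008,"wx": 0,"wy": 0,"wz": 0.085,"grip": 1},
    {"x": 0.081,"y": 0.226,"z": -0.008,"wx": 0,"wy": 0,"wz": 0.085,"grip": 1},
    {"x": 0.081,"y": 0.226,"z": -0.008,"wx": 0,"wy": 0,"wz": 0.085,"grip": 1},
    {"x": 0.081,"y": 0.226,"z": -0.008,"wx": 0,"wy": 0,"wz": 0.085,"grip": 1},
  ],
  grip_force=40,
)

```text
clock: 25.55
tcp_pos: [0.4533, 0.3291, 0.0803]
eef_rot: [-0.001, 0.056, 0.998, -0.0]
ft_force: [-0.9, 0.4, -3.6]
gripper_width: 0.0543
gripper_force: 44.7
```

```bash
python3 - <<'E'
from h import *
s=monitor.state();print(s["clock"],s["tcp_pos"],s["qpos"].round(3),s["gripper_width"])
go(.452,.330,.0095,173.6)
E
```

```text
25.55 [0.45328839 0.32907717 0.0803235 ] [ 0.496  0.49  -0.364  0.718  0.     0.608] 0.054284950255172285
xyz [0.0013 0.0008 0.0708] w [-0.0009 -0.0016 -0.0005]
```

>>> arm_command(
  moves=[
    {"x": 0.001,"y": 0,"z": 0.03,"wx": 0,"wy": 0,"wz": 0,"grip": 1},
    {"x": 0.001,"y": 0,"z": 0.055,"wx": 0,"wy": 0,"wz": 0,"grip": 1},
    {"x": 0.001,"y": 0,"z": 0.066,"wx": 0,"wy": 0,"wz": 0,"grip": 1},
    {"x": 0.001,"y": 0,"z": 0.069,"wx": 0,"wy": 0,"wz": 0,"grip": 1},
    {"x": 0.001,"y": 0,"z": 0.069,"wx": 0,"wy": 0,"wz": 0,"grip": 1},
    {"x": 0.001,"y": 0,"z": 0.069,"wx": 0,"wy": 0,"wz": 0,"grip": 1},
    {"x": 0.001,"y": 0,"z": 0.069,"wx": 0,"wy": 0,"wz": 0,"grip": 1},
    {"x": 0.001,"y": 0,"z": 0.069,"wx": 0,"wy": 0,"wz": 0,"grip": 1},
  ],
  grip_force=40,
)

```text
clock: 26.35
tcp_pos: [0.4528, 0.3308, 0.0127]
eef_rot: [0.0, 0.055, 0.998, 0.0]
ft_force: [-0.7, -0.6, -3.5]
gripper_width: 0.0548
gripper_force: 44.7
```

>>> arm_command(
  moves=[
    {"x": 0,"y": 0,"z": 0.002,"wx": 0,"wy": 0,"wz": 0,"grip": 1},
    {"x": 0,"y": 0,"z": 0.0025,"wx": 0,"wy": 0,"wz": 0,"grip": 1},
    {"x": 0,"y": 0,"z": 0.0025,"wx": 0,"wy": 0,"wz": 0,"grip": 1},
    {"x": 0,"y": 0,"z": 0.0025,"wx": 0,"wy": 0,"wz": 0,"grip": 1},
  ],
  grip_force=40,
)

```text
clock: 26.75
tcp_pos: [0.4521, 0.3304, 0.0093]
eef_rot: [-0.0, 0.055, 0.998, -0.0]
ft_force: [0.1, 0.2, -4.0]
gripper_width: 0.0543
gripper_force: 44.7
```

>>> arm_command(
  moves=[
    {"x": 0,"y": 0,"z": 0.0006,"wx": 0,"wy": 0,"wz": 0,"grip": 1},
    {"x": 0,"y": 0,"z": 0.0006,"wx": 0,"wy": 0,"wz": 0,"grip": 1},
    {"x": 0,"y": 0,"z": 0.0006,"wx": 0,"wy": 0,"wz": 0,"grip": 0},
    {"x": 0,"y": 0,"z": 0.0006,"wx": 0,"wy": 0,"wz": 0,"grip": 0},
    {"x": 0,"y": 0,"z": 0.0006,"wx": 0,"wy": 0,"wz": 0,"grip": 0},
    {"x": 0,"y": 0,"z": 0.0006,"wx": 0,"wy": 0,"wz": 0,"grip": 0},
    {"x": 0,"y": 0,"z": -0.005,"wx": 0,"wy": 0,"wz": 0,"grip": 0},
    {"x": 0,"y": 0,"z": -0.03,"wx": 0,"wy": 0,"wz": 0,"grip": 0},
    {"x": 0,"y": 0,"z": -0.07,"wx": 0,"wy": 0,"wz": 0,"grip": 0},
    {"x": 0,"y": 0,"z": -0.11,"wx": 0,"wy": 0,"wz": 0,"grip": 0},
    {"x": 0,"y": 0,"z": -0.15,"wx": 0,"wy": 0,"wz": 0,"grip": 0},
    {"x": 0,"y": 0,"z": -0.15,"wx": 0,"wy": 0,"wz": 0,"grip": 0},
  ],
  grip_force=40,
)

```text
clock: 27.95
tcp_pos: [0.4558, 0.3324, 0.1658]
eef_rot: [0.004, 0.055, 0.998, 0.003]
ft_force: [0.2, -0.4, -0.9]
gripper_width: 0.0854
gripper_force: 0.0
```

```bash
python3 - <<'E'
from h import *
s=monitor.state();print(s["clock"],s["tcp_pos"])
b=camera("side")[:,:,::-1];cv2.imwrite("pics/c7.png",b)
E
```

```text
27.95 [0.45575487 0.33241244 0.16576713]
```

View pics/c7.png

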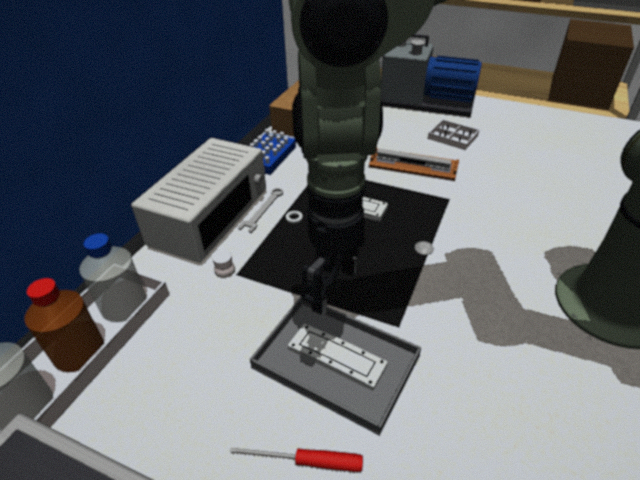

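The cover lies flat, face up, in the tray (px 338,355). The straightedge is in its cradle (415,160) and the bystanders in view are unmoved.

```bash
python3 -c "
from station import ticket; print(ticket.close_job())"
```

```text
the job is handed in; nothing more can be done
None
```

The right-hand cover held firm when I pressed both ends (peaks of about 8.7 N and 4.9 N), so I took the left-hand one as crowned by elimination, without testing it; it is face up in the reject tray, the straightedge is back in its cradle, and the job is handed in at about 28 s.

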